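# Pack the reagent carry tray

### The arm

A 6-joint arm with a two-finger parallel gripper is mounted at the origin on a cart in front of the work surface, level with it; the furniture and walls round the work are solid. World frame = base frame: x ahead of the robot, y to its left, z up, the work surface at z = 0. Lengths are in m, angles in degrees, forces in N, time in s.
With the tool pointing down it reaches from about 0.35 to 0.925 m from the base axis. Payload 6.4 kg.
Tool frame: the origin (TCP) lies midway between the tips of the shut fingers; the grasp point (between the pads) lies arm.hold_point_z behind it (arm.hold_point_z is the distance from the TCP to the grasp point, in m); z points along the fingers, y is the line along which they close (so a half turn about z gives the same grasp; the last joint's range is limited). The gripper opens to 85 mm and grips with 20 to 120 N. Pads are 22 mm wide; open, the fingers measure 114 mm over their backs; the gripper's body (76 mm by 85 mm) begins 54 mm behind the grasp point. The pads swing forward as they close: fully open they stand 13 mm farther back than shut.
Start: joints at [54.941, 14.043, 89.255, -0, 76.702, -9.975], TCP at [0.276, 0.589, 0.231] pointing down, gripper open.
Joint ranges: [-179.41, 179.41], [-58.25, 129.5], [7.25, 145.43], [-54.29, 234.29], [11.92, 165.04], [-157.13, 157.13]. Speed limits (degrees/s): [147.25, 147.25, 180, 180, 180, 180].

### API

Orientations are given as a 3x3 rotation matrix whose columns are the frame's x, y, z axes.
In Python, from station import arm, capture gives the robot as it stands.
- The arm moves only by the tool drive_tool, never from a script. Its argument "series" is a list of rows, each an object with "xyz": the shift along the tool's x, y, z in m, a list of three; "rot": the turn, a rotation vector about the tool's x, y, z in units of 6 degrees (1.0 is 6 degrees), a list of three; "jaw": the finger opening in m, from 0 to 0.0854. A call has 1 to 8 rows; each row shifts and turns the commanded pose from where the row before left it, along the tool's axes as they then stand; what a row does not reach is not made up. A row lasts 1/10 s, in which the tool goes at most 50 mm and 8.59 degrees, less where a joint would pass 70% of its speed; a pose out of reach is approached as far as the arm can. A call is refused whole if a number of a shift passes 0.05 or a number of a turn 1, either way. A call with a gripper value outside its range is refused whole. The fingers move at their own pace and stop on an object; the grip force is fixed at half the most. Time passes only in rows, so rows that do not move let the fingers close. It gives the time, the measured TCP pose, the force, the opening and the grip force at its end, in the units of the state.
- arm.get_obs(): the state, without advancing time (a new reading comes with each control period).
- capture(name): name is "scene" or "top"; returns a dict with "pixels" (420x560x3 uint8, red, green, blue), "fx", "fy", "cx", "cy" (pixels), "rvec" (rotation vector, rad) and "tvec" (3), from world to camera coordinates, as OpenCV has them. Camera axes: x right, y down, z forward; pixel columns grow to the right and rows downward; lengths in m; the calibration is good to about 2 mm. A picture is of the moment at which its call begins. There is no depth.
- arm.job_done(): hands the job in; it is judged then, once.
The state is a dict: "time": time; "joints": joint angles; "joint_vel": joint speeds; "joint_torque": joint torques, N m; "tool_pos": TCP position; "tcp_rot": TCP orientation; "ft_force": force on the tool from outside, world axes, zero at the start; "wrist_torque": the same for the moment, N m; "opening": opening from 0.0 (shut) to 1.0 (fully open); "grip_force": force on a finger pad.
Only numpy, scipy, OpenCV 4.12 (cv2) and the standard library are available. Lean on these libraries where they do the work, as an engineer would, in place of code of your own. Each camera call takes 0.05 s, during which the arm holds its last target. There are 200 camera calls.

### The job

Pack the aluminium carry tray: stand the larger plain screw-cap bottle, the smaller plain screw-cap bottle and the sample tube upright in the grey well blocks, the larger bottle in the widest well, the smaller bottle in the middle-sized well and the tube in the narrowest, each right down on the floor of its well and set in, not dropped. Leave the wash bottle with the bent spout and the tiny vial standing where they are.

Things in the scene. Friction and masses are not known exactly. Their poses are not given: they have to be found in the camera images.
- tray: Shallow aluminium carry tray, 98 mm (its x) by 280 mm (its y), walls 23 mm high with a rolled rim; fixed on the bench. Its floor is 5 mm thick and carries the three well blocks in a row along its y axis; the blocks' tops stand 39 mm above the bench. Origin: centre of the underside, z up.
- block_large: Grey plastic block, 86 x 86 x 34 mm, fixed in the tray, with one round vertical blind well 74 mm across in its middle (the widest of the three), 26 mm deep: well floor 8 mm above the origin, rim 34 mm above it, chamfered 3 mm. Origin: centre of the underside, on the well's axis; z up. The three blocks stand in any order, 88 mm between centres along the tray's y axis.
- block_medium: Grey plastic block, 86 x 86 x 34 mm, fixed in the tray, with one round vertical blind well 60 mm across in its middle (the middle of the three), 26 mm deep: well floor 8 mm above the origin, rim 34 mm above it, chamfered 3 mm. Origin: centre of the underside, on the well's axis; z up. The three blocks stand in any order, 88 mm between centres along the tray's y axis.
- block_small: Grey plastic block, 86 x 86 x 34 mm, fixed in the tray, with one round vertical blind well 46 mm across in its middle (the narrowest of the three), 26 mm deep: well floor 8 mm above the origin, rim 34 mm above it, chamfered 3 mm. Origin: centre of the underside, on the well's axis; z up. The three blocks stand in any order, 88 mm between centres along the tray's y axis.
- big_bottle: The larger plain screw-cap bottle, white: round body 58 mm across up to 106 mm height, cap 36 mm across on top, 118 mm high in all, about 0.2 kg, standing upright. Belongs in the widest well. Origin: centre of the underside; z along the axis, up.
- little_bottle: The smaller plain screw-cap bottle, white: round body 44 mm across up to 79 mm height, narrower cap above, 88 mm high in all, standing upright. Belongs in the middle well. Origin: centre of the underside; z along the axis, up.
- tube: Slender screw-cap sample tube: round body 27 mm across, cap 30 mm across from 96 mm height up, 110 mm high in all, about 0.05 kg, standing upright on its flat end. Belongs in the narrowest well. Origin: centre of the underside; z along the axis, up.
- spout_bottle: Look-alike to be left alone: wash bottle, a white bottle 62 mm across with a long bent spout out of its cap, 181 mm high; seen from above it is 62 mm (x) by 93 mm (y), the spout overhanging on its -y side. Loose, standing upright. Origin: at the underside, middle of that outline; the bottle's axis stands 16 mm from it along its own +y.
- vial: Look-alike to be left alone: tiny screw-cap vial, a sample tube in miniature, 12 mm across and 36 mm high. Loose, standing upright. Origin: centre of the underside.
Mind the look-alikes: they are no part of the job. What is shaped like the tube but green or purple is not meant.

How it is judged:
By the outcome, as a careful person would: the job done as asked, in the order asked, and still so for the second after the job is handed in, with the robot touching nothing.
It also fails if it takes over 91 s, if anything falls off the work surface, if the arm or the gripper's body presses on something with over 40 N, if the wrist force passes 120 N, or if a joint passes its speed limit or range.

## Working session

There is one attempt and no reset: what is moved stays moved. The work goes in short steps, Python scripts to look and compute and a tool call to move; the robot and the scene stay as the last step left them, time stands still between calls to the robot, and variables do not carry over. Pictures are saved under pics/ and viewed, at most 14 in all, crops included, and the job is handed in when it is done.

Besides the shell and the picture viewer there is one more tool, called after ">>>" as name(argument=value, ...), one argument or row to a line, values as JSON. drive_tool: Moves the arm, as the interface text tells. Its arguments: {"type":"object","properties":{"series":{"type":"array","items":{"type":"object","properties":{"xyz":{"type":"array","items":{"type":"number"}},"rot":{"type":"array","items":{"type":"number"}},"jaw":{"type":"number"}}}}},"required":["series"]}

```bash
mkdir -p pics; ls; python3 - <<'E'
from station import arm, capture
import cv2,numpy as np
for n in("top","scene"):
    c=capture(n); cv2.imwrite(f"pics/{n}0.png",c["pixels"][:,:,::-1])
    print(n,c["fx"],c["fy"],c["cx"],c["cy"],c["rvec"],c["tvec"])
    R=cv2.Rodrigues(np.array(c["rvec"]))[0]; print(-R.T@np.array(c["tvec"]).ravel())
o=arm.get_obs(); print(o, arm.hold_point_z)
E
```

```text
pics
top 517.9753284216904 517.9753284216904 284.74686550239124 213.78980811125334 [ 2.15687198 -2.12786637  0.16327997] [-0.02891849  0.53548954  1.14824573]
[ 0.35577578 -0.02274884  1.21612486]
scene 497.21323328526734 497.21323328526734 283.0734503096136 207.8438158122672 [ 1.92850039 -0.53168614  0.32843099] [-0.45789465  0.13177519  0.95740478]
[-0.01457934 -0.94509444  0.50024001]
{'time': 0.1, 'joints': array([ 5.49413760e+01,  1.40812539e+01,  8.93194020e+01,  9.76466581e-04,
        7.66992471e+01, -9.97528621e+00]), 'joint_vel': array([-0.04599057, -0.15290258, -0.3215158 ,  0.00690984,  0.01975954,
       -0.03922113]), 'joint_torque': array([ 5.91955977e-04, -4.30670393e+01, -3.27128756e+01, -3.12827285e-05,
        2.76115235e-03, -7.33210015e-06]), 'tool_pos': array([0.27525835, 0.58828794, 0.23026397]), 'tcp_rot': array([[-9.05690293e-01,  4.23938749e-01, -1.01514509e-03],
       [ 4.23939845e-01,  9.05689239e-01, -1.41775127e-03],
       [ 3.18366280e-04, -1.71440402e-03, -9.99998480e-01]]), 'ft_force': array([ 0.24753067,  0.55422064, -0.81800101]), 'wrist_torque': array([0.00162523, 0.00718169, 0.02524277]), 'grip_force': 0.0, 'opening': 0.9948649758419537} 0.0187
```

View pics/top0.png

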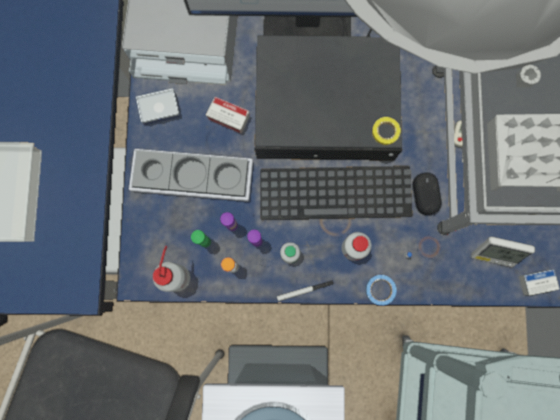

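View pics/scene0.png

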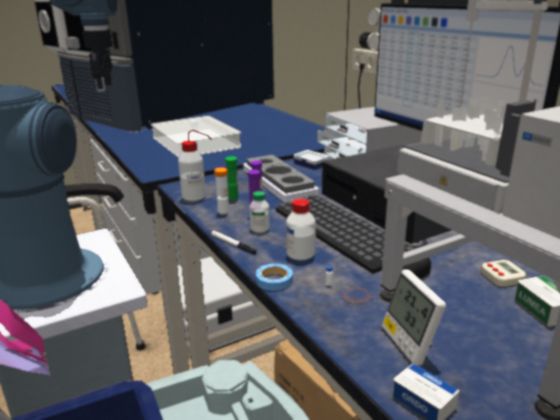

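The top view shows the tray at about (191,174) with three wells, the big bottle (red cap) at (357,245), the little bottle (green cap) at (290,253) and the tube (orange cap) at (229,265). The wash bottle is at (170,277) and the vial at (408,254). The green and purple tubes are decoys. The scene view agrees.

```bash
cat > h.py <<'E'
import cv2,numpy as np
from station import arm,capture
def ray(c,uv,z):
    R=cv2.Rodrigues(np.array(c["rvec"]))[0];C=-R.T@np.array(c["tvec"]).ravel()
    d=R.T@np.array([(uv[0]-c["cx"])/c["fx"],(uv[1]-c["cy"])/c["fy"],1]);return C+d*(z-C[2])/d[2]
def proj(c,p): return cv2.projectPoints(np.array(p,float).reshape(-1,1,3),np.array(c["rvec"]),np.array(c["tvec"]),np.array([[c["fx"],0,c["cx"]],[0,c["fy"],c["cy"]],[0,0,1]]),None)[0].reshape(-1,2)
def cap(c,hlo,hhi,box,s=110,v=60):
    h=cv2.cvtColor(c["pixels"],cv2.COLOR_RGB2HSV);m=cv2.inRange(h,(hlo,s,v),(hhi,255,255))
    if hlo==0: m|=cv2.inRange(h,(172,s,v),(180,255,255))
    k=np.zeros_like(m);x0,y0,x1,y1=box;k[y0:y1,x0:x1]=m[y0:y1,x0:x1]
    cs=max(cv2.findContours(k,cv2.RETR_EXTERNAL,cv2.CHAIN_APPROX_NONE)[0],key=cv2.contourArea)
    return cs
E
python3 - <<'E'
from h import *
t=capture("top");s=capture("scene")
for n,lo,hi,b,bs,z in(("big",0,8,(335,225,380,265),(285,190,320,215),.118),("little",45,95,(275,238,305,268),(245,185,275,205),.088),("tube",6,22,(215,250,245,280),(210,163,232,190),.110)):
    a=cap(t,lo,hi,b);q=cap(s,lo,hi,bs)
    (u,r)=cv2.minEnclosingCircle(a);m=cv2.moments(a);ce=(m["m10"]/m["m00"],m["m01"]/m["m00"])
    print(n,u,r,cv2.boundingRect(a),"xy",ray(t,u,z)[:2].round(4),ray(t,ce,z)[:2].round(4),"dia",2*r*(1.216-z)/518)
    bx=cv2.boundingRect(q);m=cv2.moments(q);P=ray(t,u,z);
    print("  scene box",bx,"proj top",proj(s,P).round(1),"proj base",proj(s,[P[0],P[1],0]).round(1))
img=t["pixels"][:,:,::-1]
cr=cv2.resize(img[140:305,120:260],None,fx=4.8,fy=3.6*1,interpolation=3)
cr=cv2.resize(img[140:300,120:320],None,fx=3.7,fy=3.7,interpolation=3)
cv2.imwrite("pics/crop1.png",cr)
E
```

```text
big (360.0, 243.3076934814453) 7.576534271240234 (353, 236, 15, 15) xy [ 0.4627 -0.1826] [ 0.463  -0.1826] dia 0.032119824825566703
  scene box (291, 198, 19, 15) proj top [[299.4 201.3]] proj base [[299.4 254. ]]
little (289.75, 250.875) 4.751744747161865 (285, 247, 10, 9) xy [ 0.447  -0.0337] [ 0.4469 -0.0339] dia 0.020694857431654765
  scene box (253, 191, 12, 9) proj top [[257.6 193. ]] proj base [[258.9 228.7]]
tube (227.6666717529297, 263.6666564941406) 6.871934413909912 (221, 258, 14, 13) xy [0.4162 0.0983] [0.4158 0.0984] dia 0.029345017226966648
  scene box (213, 167, 15, 10) proj top [[220.  169.3]] proj base [[222.9 211.5]]
```

View pics/crop1.png

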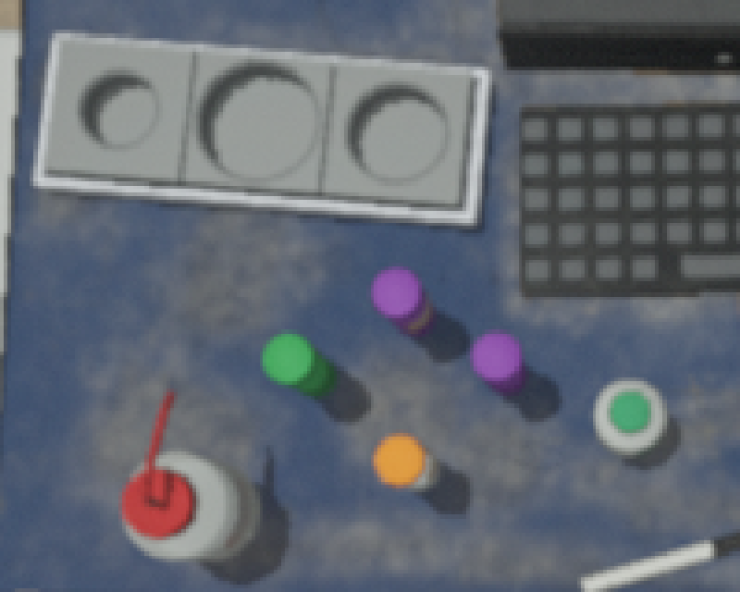

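The crop shows the wells in the tray: narrow on the left (119,110), wide in the middle (260,122) and medium on the right (398,135).

```bash
python3 - <<'E'
from h import *
t=capture("top")
g=lambda x,y:((x+.5)/3.7-.5+120,(y+.5)/3.7-.5+140)
W=[ray(t,g(*p),.039) for p in((119.5,110),(259.5,122),(397.5,135))]
print("wells eye",np.round(W,4),[np.linalg.norm(W[i+1]-W[i]) for i in(0,1)])
C=np.array([ray(t,g(*p),.023) for p in((55,33),(490,68),(480,225),(35,186))]);print("corners",C.round(4),C.mean(0), [np.linalg.norm(C[i]-C[i-1]) for i in range(4)])
# segmentation of tray outline
h=cv2.cvtColor(t["pixels"],cv2.COLOR_RGB2HSV);m=((h[...,1]<45)&(h[...,2]>75)).astype(np.uint8);k=np.zeros_like(m);k[145:206,127:256]=m[145:206,127:256]
k=cv2.morphologyEx(k,cv2.MORPH_OPEN,np.ones((3,3)))
q=max(cv2.findContours(k,0,2)[0],key=cv2.contourArea)
P=np.array([ray(t,p[0],.023)[:2] for p in q],np.float32)
print("rect",cv2.minAreaRect(P))
# wells: radial gradient edge from eye centre
gr=cv2.cvtColor(t["pixels"],cv2.COLOR_RGB2GRAY)
big=cv2.resize(gr[140:300,120:320],None,fx=4,fy=4,interpolation=3)
E=cv2.Canny(cv2.GaussianBlur(big,(0,0),2),20,50)
ys,xs=np.nonzero(E)
Q=np.array([ray(t,((x+.5)/4-.5+120,(y+.5)/4-.5+140),.039)[:2] for x,y in zip(xs,ys)])
from scipy.optimize import least_squares
for w,r in zip(W,(.024,.038,.031)):
    c=w[:2].copy()
    for _ in range(5):
        d=np.linalg.norm(Q-c,axis=1);s=Q[(abs(d-r)<.004)]
        f=least_squares(lambda p:np.hypot(*(s-p[:2]).T)-p[2],[*c,r],loss="soft_l1",f_scale=.001).x;c=f[:2]
    print("fit",f.round(4),len(s))
# bodies
for n,b in(("big",(340,228,378,264)),("little",(276,240,304,268))):
    m=((h[...,1]<60)&(h[...,2]>120)).astype(np.uint8);k=np.zeros_like(m);x0,y0,x1,y1=b;k[y0:y1,x0:x1]=m[y0:y1,x0:x1]
    print(n,cv2.boundingRect(k),k.sum())
E
```

```text
wells eye [[0.6366 0.289  0.039 ]
 [0.63   0.2006 0.039 ]
 [0.6229 0.1136 0.039 ]] [np.float64(0.08865541981104902), np.float64(0.08731673963443808)]
corners [[0.6904 0.3373 0.023 ]
 [0.6712 0.0576 0.023 ]
 [0.569  0.0615 0.023 ]
 [0.5903 0.3443 0.023 ]] [0.63022477 0.20016759 0.023     ] [np.float64(0.10042081440804791), np.float64(0.280411528716448), np.float64(0.1022487511309204), np.float64(0.28351014381608247)]
rect ((0.6268650889396667, 0.1982620656490326), (0.14180514216423035, 0.30023884773254395), 2.4969167709350586)
fit [0.6371 0.2901 0.0238] 189
fit [0.6299 0.2003 0.0393] 356
fit [0.6239 0.1143 0.0314] 235
big (344, 232, 34, 32) 388
little (280, 242, 24, 26) 238
```

>>> drive_tool(
  series=[
    {"xyz": [0,0,-0.01],"rot": [0,0,1]},
    {"xyz": [0,0,-0.01],"rot": [0,0,1]},
    {"xyz": [0,0,-0.01],"rot": [0,0,1]},
    {"xyz": [0,0,-0.01],"rot": [0,0,1]},
    {"xyz": [0,0,-0.01],"rot": [0,0,1]},
    {"xyz": [0,0,-0.01],"rot": [0,0,1]},
    {"xyz": [0,0,-0.01],"rot": [0,0,1]},
    {"rot": [0,0,1]},
  ],
)

```text
validation failed for argument at $.se...
```

>>> drive_tool(
  series=[
    {"rot": [0,0,1]},
    {"rot": [0,0,1]},
    {"rot": [0,0,0.83]},
    {"xyz": [0,0,0]},
  ],
)

```text
validation failed for argument at $.se...
```

>>> drive_tool(
  series=[
    {"xyz": [0,0,-0.01],"rot": [0,0,1],"jaw": 0.085},
    {"xyz": [0,0,-0.01],"rot": [0,0,1],"jaw": 0.085},
    {"xyz": [0,0,-0.01],"rot": [0,0,1],"jaw": 0.085},
    {"xyz": [0,0,-0.01],"rot": [0,0,1],"jaw": 0.085},
    {"xyz": [0,0,-0.01],"rot": [0,0,1],"jaw": 0.085},
    {"xyz": [0,0,-0.01],"rot": [0,0,1],"jaw": 0.085},
    {"xyz": [0,0,-0.01],"rot": [0,0,1],"jaw": 0.085},
    {"xyz": [0,0,0],"rot": [0,0,1],"jaw": 0.085},
  ],
)

```text
time: 1.05
tool_pos: [0.276, 0.5893, 0.3032]
tcp_rot: [[-0.287, 0.958, 0.002], [0.958, 0.287, 0.002], [0.002, 0.002, -1.0]]
ft_force: [0.0, 0.1, -0.3]
opening: 0.995
grip_force: 0.0
```

>>> drive_tool(
  series=[
    {"xyz": [0,0,0],"rot": [0,0,1],"jaw": 0.085},
    {"xyz": [0,0,0],"rot": [0,0,1],"jaw": 0.085},
    {"xyz": [0,0,0],"rot": [0,0,0.83],"jaw": 0.085},
    {"xyz": [0,0,0],"rot": [0,0,0],"jaw": 0.085},
  ],
)

```text
time: 1.45
tool_pos: [0.2755, 0.5886, 0.3011]
tcp_rot: [[0.001, 1.0, -0.0], [1.0, -0.001, -0.0], [-0.0, -0.0, -1.0]]
ft_force: [0.3, -0.6, -0.5]
opening: 0.995
grip_force: 0.0
```

>>> drive_tool(
  series=[
    {"xyz": [-0.045,0.02,0],"rot": [0,0,0],"jaw": 0.085},
    {"xyz": [-0.045,0.02,0],"rot": [0,0,0],"jaw": 0.085},
    {"xyz": [-0.045,0.02,0],"rot": [0,0,0],"jaw": 0.085},
    {"xyz": [-0.045,0.02,0],"rot": [0,0,0],"jaw": 0.085},
    {"xyz": [-0.045,0.02,0],"rot": [0,0,0],"jaw": 0.085},
    {"xyz": [-0.045,0.02,0],"rot": [0,0,0],"jaw": 0.085},
    {"xyz": [-0.045,0.02,0],"rot": [0,0,0],"jaw": 0.085},
    {"xyz": [-0.045,0.02,0],"rot": [0,0,0],"jaw": 0.085},
  ],
)

```text
time: 2.25
tool_pos: [0.4355, 0.2267, 0.3015]
tcp_rot: [[-0.001, 1.0, 0.001], [1.0, 0.001, 0.0], [0.0, 0.001, -1.0]]
ft_force: [0.4, -0.2, -0.0]
opening: 0.995
grip_force: 0.0
```

>>> drive_tool(
  series=[
    {"xyz": [-0.045,0.004,0],"rot": [0,0,0],"jaw": 0.085},
    {"xyz": [-0.045,0.004,0],"rot": [0,0,0],"jaw": 0.085},
    {"xyz": [-0.045,0.004,0],"rot": [0,0,0],"jaw": 0.085},
    {"xyz": [-0.045,0.004,0],"rot": [0,0,0],"jaw": 0.085},
    {"xyz": [-0.045,0.004,0],"rot": [0,0,0],"jaw": 0.085},
    {"xyz": [-0.045,0.004,0],"rot": [0,0,0],"jaw": 0.085},
    {"xyz": [-0.045,0.004,0],"rot": [0,0,0],"jaw": 0.085},
    {"xyz": [-0.045,0,0],"rot": [0,0,0],"jaw": 0.085},
  ],
)

```text
time: 3.05
tool_pos: [0.4626, -0.1334, 0.3015]
tcp_rot: [[-0.001, 1.0, 0.001], [1.0, 0.001, -0.0], [-0.0, 0.001, -1.0]]
ft_force: [0.7, -0.1, 0.4]
opening: 0.995
grip_force: 0.0
```

>>> drive_tool(
  series=[
    {"xyz": [-0.03,0,0.03],"rot": [0,0,0],"jaw": 0.085},
    {"xyz": [-0.022,0,0.03],"rot": [0,0,0],"jaw": 0.085},
    {"xyz": [0,0,0],"rot": [0,0,0],"jaw": 0.085},
    {"xyz": [0,0,0],"rot": [0,0,0],"jaw": 0.085},
  ],
)

```text
time: 3.45
tool_pos: [0.4625, -0.1833, 0.2412]
tcp_rot: [[0.001, 1.0, -0.001], [1.0, -0.001, 0.001], [0.001, -0.001, -1.0]]
ft_force: [0.1, -0.4, 0.4]
opening: 0.997
grip_force: 0.0
```

>>> drive_tool(
  series=[
    {"xyz": [0,0,0.025],"rot": [0,0,0],"jaw": 0.085},
    {"xyz": [0,0,0.025],"rot": [0,0,0],"jaw": 0.085},
    {"xyz": [0,0,0.025],"rot": [0,0,0],"jaw": 0.085},
    {"xyz": [0,0,0.025],"rot": [0,0,0],"jaw": 0.085},
    {"xyz": [0,0,0.025],"rot": [0,0,0],"jaw": 0.085},
    {"xyz": [0,0,0.025],"rot": [0,0,0],"jaw": 0.085},
    {"xyz": [0,0,0.025],"rot": [0,0,0],"jaw": 0.085},
    {"xyz": [0,0,0.011],"rot": [0,0,0],"jaw": 0.085},
  ],
)

```text
time: 4.25
tool_pos: [0.4631, -0.1823, 0.0551]
tcp_rot: [[-0.001, 1.0, -0.0], [1.0, 0.001, 0.0], [0.0, -0.0, -1.0]]
ft_force: [-0.2, 0.3, 0.7]
opening: 0.995
grip_force: 0.0
```

>>> drive_tool(
  series=[
    {"xyz": [0,0,0],"rot": [0,0,0],"jaw": 0.07},
    {"xyz": [0,0,0],"rot": [0,0,0],"jaw": 0.06},
    {"xyz": [0,0,0],"rot": [0,0,0],"jaw": 0.05},
    {"xyz": [0,0,0],"rot": [0,0,0],"jaw": 0.045},
    {"xyz": [0,0,0],"rot": [0,0,0],"jaw": 0.045},
    {"xyz": [0,0,0],"rot": [0,0,0],"jaw": 0.045},
    {"xyz": [0,0,0],"rot": [0,0,0],"jaw": 0.045},
  ],
)

```text
time: 4.95
tool_pos: [0.4644, -0.1844, 0.0574]
tcp_rot: [[0.001, 1.0, 0.004], [1.0, -0.001, -0.002], [-0.002, 0.004, -1.0]]
ft_force: [1.3, 1.5, 7.1]
opening: 0.666
grip_force: 64.3
```

>>> drive_tool(
  series=[
    {"xyz": [0,0,-0.01],"rot": [0,0,0],"jaw": 0.045},
    {"xyz": [0,0,-0.02],"rot": [0,0,0],"jaw": 0.045},
    {"xyz": [0,0,-0.03],"rot": [0,0,0],"jaw": 0.045},
    {"xyz": [0,0,-0.03],"rot": [0,0,0],"jaw": 0.045},
    {"xyz": [0,0,-0.03],"rot": [0,0,0],"jaw": 0.045},
    {"xyz": [0,0,-0.03],"rot": [0,0,0],"jaw": 0.045},
    {"xyz": [0.02,0.007,0],"rot": [0,0,0],"jaw": 0.045},
    {"xyz": [0.03,0.014,0],"rot": [0,0,0],"jaw": 0.045},
  ],
)

```text
time: 5.75
tool_pos: [0.4838, -0.1342, 0.207]
tcp_rot: [[0.004, 1.0, 0.002], [1.0, -0.004, -0.002], [-0.002, 0.002, -1.0]]
ft_force: [-0.6, -0.3, -2.8]
opening: 0.665
grip_force: 64.6
```

>>> drive_tool(
  series=[
    {"xyz": [0.04,0.018,0],"rot": [0,0,0],"jaw": 0.045},
    {"xyz": [0.04,0.018,0],"rot": [0,0,0],"jaw": 0.045},
    {"xyz": [0.04,0.018,0],"rot": [0,0,0],"jaw": 0.045},
    {"xyz": [0.04,0.018,0],"rot": [0,0,0],"jaw": 0.045},
    {"xyz": [0.04,0.018,0],"rot": [0,0,0],"jaw": 0.045},
    {"xyz": [0.04,0.018,0],"rot": [0,0,0],"jaw": 0.045},
    {"xyz": [0.04,0.018,0],"rot": [0,0,0],"jaw": 0.045},
    {"xyz": [0.03,0.012,0],"rot": [0,0,0],"jaw": 0.045},
  ],
)

```text
time: 6.55
tool_pos: [0.6221, 0.1786, 0.2052]
tcp_rot: [[-0.0, 1.0, -0.001], [1.0, 0.0, -0.0], [-0.0, -0.001, -1.0]]
ft_force: [-0.5, -0.5, -2.6]
opening: 0.665
grip_force: 64.7
```

>>> drive_tool(
  series=[
    {"xyz": [0.015,0.005,0],"rot": [0,0,0],"jaw": 0.045},
    {"xyz": [0.008,0.003,0],"rot": [0,0,0],"jaw": 0.045},
    {"xyz": [0,0,0],"rot": [0,0,0],"jaw": 0.045},
    {"xyz": [0,0,0],"rot": [0,0,0],"jaw": 0.045},
  ],
)

```text
time: 6.95
tool_pos: [0.6298, 0.1981, 0.2052]
tcp_rot: [[0.002, 1.0, -0.001], [1.0, -0.002, -0.001], [-0.001, -0.001, -1.0]]
ft_force: [-0.1, -0.4, -1.7]
opening: 0.667
grip_force: 64.7
```

>>> drive_tool(
  series=[
    {"xyz": [0.002,0,0.02],"rot": [0,0,0],"jaw": 0.045},
    {"xyz": [0,0,0.02],"rot": [0,0,0],"jaw": 0.045},
    {"xyz": [0,0,0.02],"rot": [0,0,0],"jaw": 0.045},
    {"xyz": [0,0,0.02],"rot": [0,0,0],"jaw": 0.045},
    {"xyz": [0,0,0.02],"rot": [0,0,0],"jaw": 0.045},
    {"xyz": [0,0,0],"rot": [0,0,0],"jaw": 0.045},
    {"xyz": [0,0,0],"rot": [0,0,0],"jaw": 0.045},
  ],
)

```text
time: 7.65
tool_pos: [0.6301, 0.2003, 0.1056]
tcp_rot: [[0.002, 1.0, -0.0], [1.0, -0.002, -0.0], [-0.0, -0.0, -1.0]]
ft_force: [-0.5, -0.5, -2.1]
opening: 0.665
grip_force: 64.7
```

```bash
python3 - <<'E'
from h import *
t=capture("top");s=capture("scene")
a=t["pixels"][120:290,110:260];b=s["pixels"][100:270,180:330]
cv2.imwrite("pics/p2.png",cv2.resize(np.hstack([a,b])[:,:,::-1],None,fx=2.6,fy=2.6,interpolation=3))
print(arm.get_obs()["tool_pos"])
E
```

```text
[0.6311655  0.20089133 0.10713082]
```

View pics/p2.png

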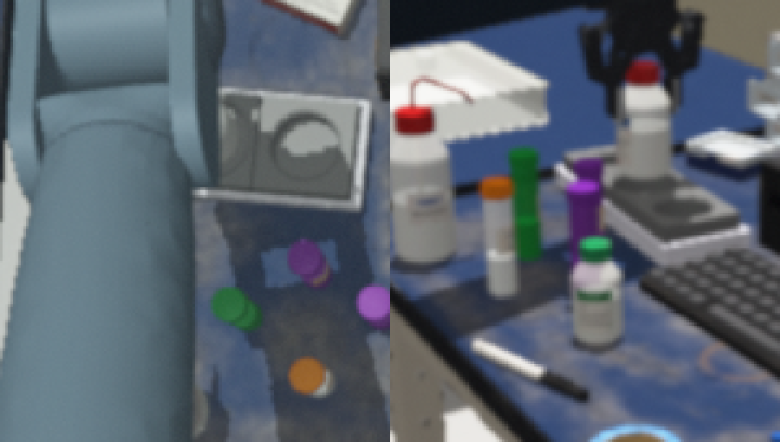

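The scene half shows the big bottle upright in the gripper over the middle block at about (643,150). The arm hides it in the top view. I'll lower it slowly now.

>>> drive_tool(
  series=[
    {"xyz": [0,0,0.01],"rot": [0,0,0],"jaw": 0.045},
    {"xyz": [0,0,0.008],"rot": [0,0,0],"jaw": 0.045},
    {"xyz": [0,0,0.006],"rot": [0,0,0],"jaw": 0.045},
    {"xyz": [0,0,0.004],"rot": [0,0,0],"jaw": 0.045},
    {"xyz": [0,0,0.003],"rot": [0,0,0],"jaw": 0.045},
    {"xyz": [0,0,0.001],"rot": [0,0,0],"jaw": 0.045},
    {"xyz": [0,0,0],"rot": [0,0,0],"jaw": 0.045},
  ],
)

```text
time: 8.45
tool_pos: [0.6302, 0.2013, 0.0732]
tcp_rot: [[0.001, 1.0, -0.0], [1.0, -0.001, -0.0], [-0.0, -0.0, -1.0]]
ft_force: [-0.0, -0.9, -1.2]
opening: 0.669
grip_force: 64.7
```

>>> drive_tool(
  series=[
    {"xyz": [0,0,0.001],"rot": [0,0,0],"jaw": 0.045},
    {"xyz": [0,0,0.001],"rot": [0,0,0],"jaw": 0.045},
    {"xyz": [0,0,0.001],"rot": [0,0,0],"jaw": 0.045},
    {"xyz": [0,0,0],"rot": [0,0,0],"jaw": 0.045},
  ],
)

```text
time: 8.85
tool_pos: [0.6303, 0.2014, 0.0705]
tcp_rot: [[0.001, 1.0, 0.0], [1.0, -0.001, 0.0], [0.0, 0.0, -1.0]]
ft_force: [-0.6, -0.3, -0.4]
opening: 0.674
grip_force: 65.1
```

>>> drive_tool(
  series=[
    {"xyz": [0,0,0.001],"rot": [0,0,0],"jaw": 0.045},
    {"xyz": [0,0,0],"rot": [0,0,0],"jaw": 0.045},
  ],
)

```text
time: 9.05
tool_pos: [0.6303, 0.2015, 0.0704]
tcp_rot: [[0.001, 1.0, 0.0], [1.0, -0.001, 0.0], [0.0, 0.0, -1.0]]
ft_force: [-3.9, 0.2, 5.4]
opening: 0.668
grip_force: 65.2
```

>>> drive_tool(
  series=[
    {"xyz": [0,0,0.001],"rot": [0,0,0],"jaw": 0.045},
    {"xyz": [0,0,0],"rot": [0,0,0],"jaw": 0.045},
  ],
)

```text
time: 9.25
tool_pos: [0.6304, 0.2015, 0.0704]
tcp_rot: [[0.001, 1.0, -0.0], [1.0, -0.001, -0.0], [-0.0, -0.0, -1.0]]
ft_force: [-6.4, -1.3, 10.5]
opening: 0.666
grip_force: 65.7
```

>>> drive_tool(
  series=[
    {"xyz": [0,0,-0.001],"rot": [0,0,0],"jaw": 0.06},
    {"xyz": [0,0,0],"rot": [0,0,0],"jaw": 0.065},
    {"xyz": [0,0,0],"rot": [0,0,0],"jaw": 0.075},
    {"xyz": [0,0,0],"rot": [0,0,0],"jaw": 0.085},
    {"xyz": [0,0,0],"rot": [0,0,0],"jaw": 0.085},
    {"xyz": [0,0,-0.01],"rot": [0,0,0],"jaw": 0.085},
    {"xyz": [0,0,-0.03],"rot": [0,0,0],"jaw": 0.085},
    {"xyz": [0,0,-0.04],"rot": [0,0,0],"jaw": 0.085},
  ],
)

```text
time: 10.05
tool_pos: [0.6286, 0.201, 0.1484]
tcp_rot: [[0.001, 1.0, -0.005], [1.0, -0.001, -0.001], [-0.001, -0.005, -1.0]]
ft_force: [0.7, 0.6, -0.4]
opening: 0.999
grip_force: 0.0
```

>>> drive_tool(
  series=[
    {"xyz": [0,0,-0.04],"rot": [0,0,0],"jaw": 0.085},
    {"xyz": [0,0,-0.02],"rot": [0,0,0],"jaw": 0.085},
    {"xyz": [-0.03,-0.02,0],"rot": [0,0,0],"jaw": 0.075},
    {"xyz": [-0.04,-0.03,0],"rot": [0,0,0],"jaw": 0.07},
    {"xyz": [-0.04,-0.03,0],"rot": [0,0,0],"jaw": 0.07},
    {"xyz": [-0.04,-0.03,0],"rot": [0,0,0],"jaw": 0.07},
    {"xyz": [-0.04,-0.03,0],"rot": [0,0,0],"jaw": 0.07},
    {"xyz": [-0.03,-0.03,0],"rot": [0,0,0],"jaw": 0.07},
  ],
)

```text
time: 10.85
tool_pos: [0.4587, -0.0201, 0.2101]
tcp_rot: [[0.002, 1.0, 0.001], [1.0, -0.002, -0.001], [-0.001, 0.001, -1.0]]
ft_force: [-0.2, 0.5, -0.1]
opening: 0.82
grip_force: 0.0
```

>>> drive_tool(
  series=[
    {"xyz": [-0.01,-0.01,0.01],"rot": [0,0,0],"jaw": 0.07},
    {"xyz": [-0.005,-0.003,0],"rot": [0,0,0],"jaw": 0.07},
    {"xyz": [0,0,0],"rot": [0,0,0],"jaw": 0.07},
    {"xyz": [0,0,0],"rot": [0,0,0],"jaw": 0.07},
  ],
)

```text
time: 11.25
tool_pos: [0.4477, -0.0332, 0.2001]
tcp_rot: [[0.0, 1.0, 0.001], [1.0, -0.0, -0.0], [-0.0, 0.001, -1.0]]
ft_force: [-0.1, 0.4, 1.2]
opening: 0.817
grip_force: 0.0
```

```bash
python3 - <<'E'
from h import *
t=capture("top");s=capture("scene")
a=t["pixels"][120:290,110:310];b=s["pixels"][100:270,180:330]
cv2.imwrite("pics/p3.png",cv2.resize(np.hstack([a,b])[:,:,::-1],None,fx=2.25,fy=2.25,interpolation=3))
print(arm.get_obs()["tool_pos"])
E
```

```text
[ 0.44766832 -0.03297173  0.1998522 ]
```

View pics/p3.png

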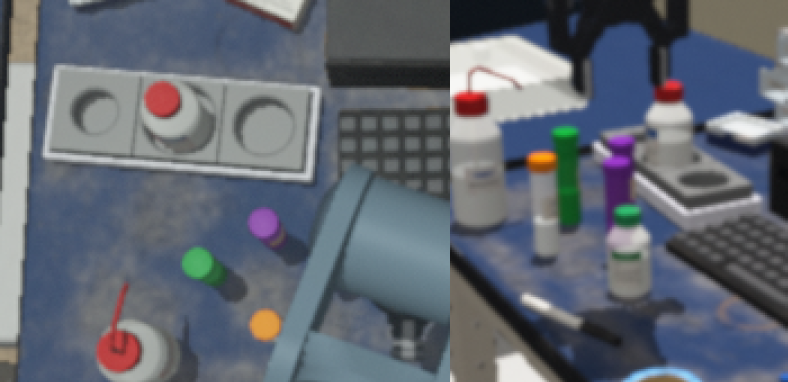

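The big bottle stands upright in the middle well, cap at about (162,100), and nothing else has moved. Next I'll grasp the little bottle.

>>> drive_tool(
  series=[
    {"xyz": [0,0,0.03],"rot": [0,0,0],"jaw": 0.07},
    {"xyz": [0,0,0.03],"rot": [0,0,0],"jaw": 0.07},
    {"xyz": [0,0,0.025],"rot": [0,0,0],"jaw": 0.07},
    {"xyz": [0,0,0.025],"rot": [0,0,0],"jaw": 0.07},
    {"xyz": [0,0,0.025],"rot": [0,0,0],"jaw": 0.07},
    {"xyz": [0,0,0.015],"rot": [0,0,0],"jaw": 0.07},
    {"xyz": [0,0,0.01],"rot": [0,0,0],"jaw": 0.07},
    {"xyz": [0,0,0],"rot": [0,0,0],"jaw": 0.07},
  ],
)

```text
time: 12.15
tool_pos: [0.4463, -0.0328, 0.0382]
tcp_rot: [[0.0, 1.0, -0.003], [1.0, -0.0, 0.001], [0.001, -0.003, -1.0]]
ft_force: [-0.2, 0.7, 0.9]
opening: 0.82
grip_force: 0.0
```

>>> drive_tool(
  series=[
    {"xyz": [0,0,0],"rot": [0,0,0],"jaw": 0.055},
    {"xyz": [0,0,0],"rot": [0,0,0],"jaw": 0.045},
    {"xyz": [0,0,0],"rot": [0,0,0],"jaw": 0.035},
    {"xyz": [0,0,0],"rot": [0,0,0],"jaw": 0.033},
    {"xyz": [0,0,0],"rot": [0,0,0],"jaw": 0.033},
    {"xyz": [0,0,0],"rot": [0,0,0],"jaw": 0.033},
    {"xyz": [0,0,0],"rot": [0,0,0],"jaw": 0.033},
  ],
)

```text
time: 12.85
tool_pos: [0.4481, -0.0338, 0.0406]
tcp_rot: [[0.001, 1.0, 0.002], [1.0, -0.001, -0.001], [-0.001, 0.002, -1.0]]
ft_force: [-0.0, 1.2, 6.4]
opening: 0.499
grip_force: 60.7
```

>>> drive_tool(
  series=[
    {"xyz": [0,0,-0.01],"rot": [0,0,0],"jaw": 0.033},
    {"xyz": [0,0,-0.02],"rot": [0,0,0],"jaw": 0.033},
    {"xyz": [0,0,-0.03],"rot": [0,0,0],"jaw": 0.033},
    {"xyz": [0,0,-0.03],"rot": [0,0,0],"jaw": 0.033},
    {"xyz": [0,0,-0.03],"rot": [0,0,0],"jaw": 0.033},
    {"xyz": [0,0,-0.03],"rot": [0,0,0],"jaw": 0.033},
    {"xyz": [0.01,0.015,0],"rot": [0,0,0],"jaw": 0.033},
    {"xyz": [0.021,0.025,0],"rot": [0,0,0],"jaw": 0.033},
  ],
)

```text
time: 13.65
tool_pos: [0.4874, -0.0031, 0.1912]
tcp_rot: [[0.003, 1.0, 0.003], [1.0, -0.003, -0.001], [-0.001, 0.003, -1.0]]
ft_force: [0.8, -0.3, -1.5]
opening: 0.5
grip_force: 61.1
```

>>> drive_tool(
  series=[
    {"xyz": [0.025,0.03,0],"rot": [0,0,0],"jaw": 0.033},
    {"xyz": [0.025,0.03,0],"rot": [0,0,0],"jaw": 0.033},
    {"xyz": [0.025,0.03,0],"rot": [0,0,0],"jaw": 0.033},
    {"xyz": [0.02,0.025,0],"rot": [0,0,0],"jaw": 0.033},
    {"xyz": [0.015,0.016,0],"rot": [0,0,0],"jaw": 0.033},
    {"xyz": [0.005,0.006,0],"rot": [0,0,0],"jaw": 0.033},
    {"xyz": [0,0,0],"rot": [0,0,0],"jaw": 0.033},
    {"xyz": [0,0,0],"rot": [0,0,0],"jaw": 0.033},
  ],
)

```text
time: 14.45
tool_pos: [0.6233, 0.1117, 0.1892]
tcp_rot: [[0.002, 1.0, -0.001], [1.0, -0.002, -0.0], [-0.0, -0.001, -1.0]]
ft_force: [-0.4, -1.2, -1.9]
opening: 0.5
grip_force: 61.1
```

>>> drive_tool(
  series=[
    {"xyz": [0.001,0,0.025],"rot": [0,0,0],"jaw": 0.033},
    {"xyz": [0,0,0.025],"rot": [0,0,0],"jaw": 0.033},
    {"xyz": [0,0,0.025],"rot": [0,0,0],"jaw": 0.033},
    {"xyz": [0,0,0.02],"rot": [0,0,0],"jaw": 0.033},
    {"xyz": [0,0,0.012],"rot": [0,0,0],"jaw": 0.033},
    {"xyz": [0,0,0.01],"rot": [0,0,0],"jaw": 0.033},
    {"xyz": [0,0,0.006],"rot": [0,0,0],"jaw": 0.033},
    {"xyz": [0,0,0],"rot": [0,0,0],"jaw": 0.033},
  ],
)

```text
time: 15.25
tool_pos: [0.6238, 0.1131, 0.066]
tcp_rot: [[0.001, 1.0, -0.001], [1.0, -0.001, -0.0], [-0.0, -0.001, -1.0]]
ft_force: [-0.6, 0.4, -1.4]
opening: 0.506
grip_force: 61.1
```

>>> drive_tool(
  series=[
    {"xyz": [0,0,0.004],"rot": [0,0,0],"jaw": 0.033},
    {"xyz": [0,0,0.003],"rot": [0,0,0],"jaw": 0.033},
    {"xyz": [0,0,0.002],"rot": [0,0,0],"jaw": 0.033},
    {"xyz": [0,0,0.001],"rot": [0,0,0],"jaw": 0.033},
    {"xyz": [0,0,0],"rot": [0,0,0],"jaw": 0.033},
  ],
)

```text
time: 15.75
tool_pos: [0.624, 0.1133, 0.0562]
tcp_rot: [[0.001, 1.0, -0.0], [1.0, -0.001, -0.0], [-0.0, -0.0, -1.0]]
ft_force: [-0.9, -0.2, -0.9]
opening: 0.502
grip_force: 61.1
```

>>> drive_tool(
  series=[
    {"xyz": [0,0,0.001],"rot": [0,0,0],"jaw": 0.033},
    {"xyz": [0,0,0.001],"rot": [0,0,0],"jaw": 0.033},
    {"xyz": [0,0,0.001],"rot": [0,0,0],"jaw": 0.033},
    {"xyz": [0,0,0],"rot": [0,0,0],"jaw": 0.033},
  ],
)

```text
time: 16.15
tool_pos: [0.6242, 0.1133, 0.0536]
tcp_rot: [[0.001, 1.0, 0.0], [1.0, -0.001, -0.0], [-0.0, 0.0, -1.0]]
ft_force: [-1.0, -1.4, 2.1]
opening: 0.502
grip_force: 61.6
```

>>> drive_tool(
  series=[
    {"xyz": [0,0,0.001],"rot": [0,0,0],"jaw": 0.033},
    {"xyz": [0,0,0],"rot": [0,0,0],"jaw": 0.033},
  ],
)

```text
time: 16.35
tool_pos: [0.6242, 0.1134, 0.0536]
tcp_rot: [[0.001, 1.0, -0.0], [1.0, -0.001, -0.0], [-0.0, -0.0, -1.0]]
ft_force: [-4.1, -0.0, 6.9]
opening: 0.507
grip_force: 62.3
```

>>> drive_tool(
  series=[
    {"xyz": [0,0,-0.001],"rot": [0,0,0],"jaw": 0.046},
    {"xyz": [0,0,0],"rot": [0,0,0],"jaw": 0.055},
    {"xyz": [0,0,0],"rot": [0,0,0],"jaw": 0.065},
    {"xyz": [0,0,0],"rot": [0,0,0],"jaw": 0.07},
    {"xyz": [0,0,0],"rot": [0,0,0],"jaw": 0.07},
    {"xyz": [0,0,-0.01],"rot": [0,0,0],"jaw": 0.07},
    {"xyz": [0,0,-0.03],"rot": [0,0,0],"jaw": 0.07},
    {"xyz": [0,0,-0.04],"rot": [0,0,0],"jaw": 0.07},
  ],
)

```text
time: 17.15
tool_pos: [0.6224, 0.1133, 0.1325]
tcp_rot: [[0.001, 1.0, -0.005], [1.0, -0.001, 0.0], [-0.0, -0.005, -1.0]]
ft_force: [0.7, 0.4, 0.1]
opening: 0.824
grip_force: 0.0
```

>>> drive_tool(
  series=[
    {"xyz": [0,0,-0.04],"rot": [0,0,0],"jaw": 0.07},
    {"xyz": [0,0,-0.04],"rot": [0,0,0],"jaw": 0.07},
    {"xyz": [0,-0.03,-0.01],"rot": [0,0,0],"jaw": 0.06},
    {"xyz": [-0.005,-0.04,0],"rot": [0,0,0],"jaw": 0.055},
    {"xyz": [-0.005,-0.04,0],"rot": [0,0,0],"jaw": 0.055},
    {"xyz": [-0.005,-0.04,0],"rot": [0,0,0],"jaw": 0.055},
    {"xyz": [0,-0.04,0],"rot": [0,0,0],"jaw": 0.055},
    {"xyz": [0,-0.015,0],"rot": [0,0,0],"jaw": 0.055},
  ],
)

```text
time: 17.95
tool_pos: [0.4163, 0.0987, 0.2233]
tcp_rot: [[0.001, 1.0, -0.0], [1.0, -0.001, 0.0], [0.0, -0.0, -1.0]]
ft_force: [0.2, -0.7, -0.4]
opening: 0.646
grip_force: 0.0
```

```bash
python3 - <<'E'
from h import *
from scipy.optimize import least_squares
t=capture("top");s=capture("scene")
a=t["pixels"][120:290,110:310];b=s["pixels"][100:270,180:330]
cv2.imwrite("pics/p4.png",cv2.resize(np.hstack([a,b])[:,:,::-1],None,fx=2.25,fy=2.25,interpolation=3))
print(arm.get_obs()["tool_pos"])
for n,ut,us in(("green",(199.5,237),(232,158.5)),("pur1",(254.8,236.8),(253.5,171.5)),("pur2",(227.3,219.5),(255,163))):
    f=least_squares(lambda p:np.r_[proj(t,p)[0]-ut,proj(s,p)[0]-us],[.45,.1,.1]);print(n,f.x.round(3),f.cost)
E
```

```text
[0.4177488  0.09871771 0.22392474]
green [0.474 0.16  0.11 ] 0.5912584215426582
pur1 [0.475 0.041 0.11 ] 0.17392732694685673
pur2 [0.512 0.102 0.107] 0.0008144221901678145
```

View pics/p4.png

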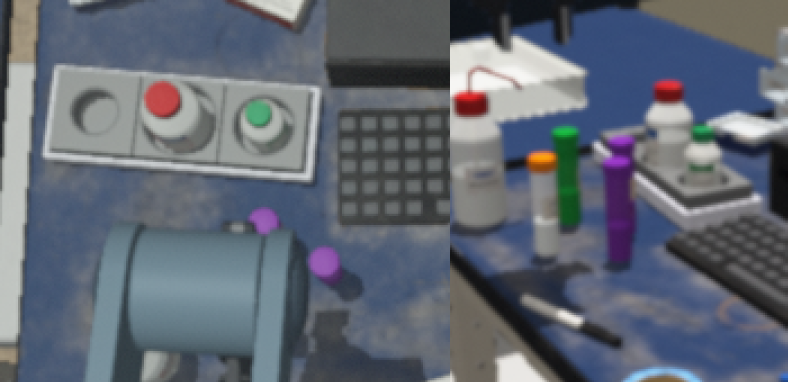

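Both bottles now stand upright in their wells, caps at about (162,98) and (257,112). The decoys are 0.110 m tall, so the gripper body clears them. Next I'll grasp the tube.

>>> drive_tool(
  series=[
    {"xyz": [0,-0.001,0.03],"rot": [0,0,0],"jaw": 0.055},
    {"xyz": [0,0,0.03],"rot": [0,0,0],"jaw": 0.055},
    {"xyz": [0,0,0.025],"rot": [0,0,0],"jaw": 0.055},
    {"xyz": [0,0,0.025],"rot": [0,0,0],"jaw": 0.055},
    {"xyz": [0,0,0.025],"rot": [0,0,0],"jaw": 0.055},
    {"xyz": [0,0,0.02],"rot": [0,0,0],"jaw": 0.055},
    {"xyz": [0,0,0.013],"rot": [0,0,0],"jaw": 0.055},
    {"xyz": [0,0,0],"rot": [0,0,0],"jaw": 0.055},
  ],
)

```text
time: 18.85
tool_pos: [0.4175, 0.0985, 0.0538]
tcp_rot: [[0.001, 1.0, -0.004], [1.0, -0.001, 0.0], [0.0, -0.004, -1.0]]
ft_force: [-0.7, -0.7, -0.2]
opening: 0.643
grip_force: 0.0
```

>>> drive_tool(
  series=[
    {"xyz": [0,0,0],"rot": [0,0,0],"jaw": 0.04},
    {"xyz": [0,0,0],"rot": [0,0,0],"jaw": 0.03},
    {"xyz": [0,0,0],"rot": [0,0,0],"jaw": 0.02},
    {"xyz": [0,0,0],"rot": [0,0,0],"jaw": 0.018},
    {"xyz": [0,0,0],"rot": [0,0,0],"jaw": 0.018},
    {"xyz": [0,0,0],"rot": [0,0,0],"jaw": 0.018},
    {"xyz": [0,0,0],"rot": [0,0,0],"jaw": 0.018},
  ],
)

```text
time: 19.55
tool_pos: [0.4194, 0.0985, 0.0566]
tcp_rot: [[0.001, 1.0, 0.003], [1.0, -0.001, -0.0], [-0.0, 0.003, -1.0]]
ft_force: [-0.2, -0.4, 6.8]
opening: 0.31
grip_force: 58.9
```

>>> drive_tool(
  series=[
    {"xyz": [0,0,-0.01],"rot": [0,0,0],"jaw": 0.018},
    {"xyz": [0,0,-0.02],"rot": [0,0,0],"jaw": 0.018},
    {"xyz": [0,0,-0.03],"rot": [0,0,0],"jaw": 0.018},
    {"xyz": [0,0,-0.035],"rot": [0,0,0],"jaw": 0.018},
    {"xyz": [0,0,-0.035],"rot": [0,0,0],"jaw": 0.018},
    {"xyz": [0,0.01,-0.03],"rot": [0,0,0],"jaw": 0.018},
    {"xyz": [0,0.03,-0.01],"rot": [0,0,0],"jaw": 0.018},
    {"xyz": [0,0.035,0],"rot": [0,0,0],"jaw": 0.018},
  ],
)

```text
time: 20.35
tool_pos: [0.4945, 0.0986, 0.2286]
tcp_rot: [[0.001, 1.0, 0.005], [1.0, -0.001, -0.0], [-0.0, 0.005, -1.0]]
ft_force: [0.3, -0.0, 0.0]
opening: 0.306
grip_force: 59.1
```

>>> drive_tool(
  series=[
    {"xyz": [0.01,0.035,0],"rot": [0,0,0],"jaw": 0.018},
    {"xyz": [0.02,0.03,0],"rot": [0,0,0],"jaw": 0.018},
    {"xyz": [0.03,0.025,0],"rot": [0,0,0],"jaw": 0.018},
    {"xyz": [0.035,0.02,0],"rot": [0,0,0],"jaw": 0.018},
    {"xyz": [0.035,0.015,0],"rot": [0,0,0],"jaw": 0.018},
    {"xyz": [0.03,0.01,0],"rot": [0,0,0],"jaw": 0.018},
    {"xyz": [0.02,0.005,0],"rot": [0,0,0],"jaw": 0.018},
    {"xyz": [0.01,0.003,0],"rot": [0,0,0],"jaw": 0.018},
  ],
)

```text
time: 21.15
tool_pos: [0.6358, 0.2899, 0.2251]
tcp_rot: [[-0.001, 1.0, -0.001], [1.0, 0.001, -0.0], [-0.0, -0.001, -1.0]]
ft_force: [-0.4, -1.3, 0.0]
opening: 0.31
grip_force: 59.1
```

>>> drive_tool(
  series=[
    {"xyz": [0,0,0],"rot": [0,0,0],"jaw": 0.018},
    {"xyz": [0,0,0],"rot": [0,0,0],"jaw": 0.018},
  ],
)

```text
time: 21.35
tool_pos: [0.6359, 0.2875, 0.2252]
tcp_rot: [[0.001, 1.0, -0.001], [1.0, -0.001, -0.001], [-0.001, -0.001, -1.0]]
ft_force: [-0.2, 0.0, -0.7]
opening: 0.309
grip_force: 59.1
```

>>> drive_tool(
  series=[
    {"xyz": [0,0.001,0.025],"rot": [0,0,0],"jaw": 0.018},
    {"xyz": [0,0,0.03],"rot": [0,0,0],"jaw": 0.018},
    {"xyz": [0,0,0.03],"rot": [0,0,0],"jaw": 0.018},
    {"xyz": [0,0,0.025],"rot": [0,0,0],"jaw": 0.018},
    {"xyz": [0,0,0.015],"rot": [0,0,0],"jaw": 0.018},
    {"xyz": [0,0,0.01],"rot": [0,0,0],"jaw": 0.018},
    {"xyz": [0,0,0.006],"rot": [0,0,0],"jaw": 0.018},
    {"xyz": [0,0,0],"rot": [0,0,0],"jaw": 0.018},
  ],
)

```text
time: 22.15
tool_pos: [0.6374, 0.2881, 0.0844]
tcp_rot: [[0.001, 1.0, 0.0], [1.0, -0.001, -0.0], [-0.0, 0.0, -1.0]]
ft_force: [-0.4, -0.1, -0.1]
opening: 0.308
grip_force: 59.1
```

>>> drive_tool(
  series=[
    {"xyz": [0,0,0.004],"rot": [0,0,0],"jaw": 0.018},
    {"xyz": [0,0,0.003],"rot": [0,0,0],"jaw": 0.018},
    {"xyz": [0,0,0.002],"rot": [0,0,0],"jaw": 0.018},
    {"xyz": [0,0,0.001],"rot": [0,0,0],"jaw": 0.018},
    {"xyz": [0,0,0],"rot": [0,0,0],"jaw": 0.018},
  ],
)

```text
time: 22.65
tool_pos: [0.6372, 0.2883, 0.0742]
tcp_rot: [[0.001, 1.0, -0.0], [1.0, -0.001, -0.0], [-0.0, -0.0, -1.0]]
ft_force: [-0.6, -0.5, -0.3]
opening: 0.307
grip_force: 59.1
```

>>> drive_tool(
  series=[
    {"xyz": [0,0,0.001],"rot": [0,0,0],"jaw": 0.018},
    {"xyz": [0,0,0.001],"rot": [0,0,0],"jaw": 0.018},
    {"xyz": [0,0,0.001],"rot": [0,0,0],"jaw": 0.018},
    {"xyz": [0,0,0.001],"rot": [0,0,0],"jaw": 0.018},
    {"xyz": [0,0,0],"rot": [0,0,0],"jaw": 0.018},
  ],
)

```text
time: 23.15
tool_pos: [0.6371, 0.2883, 0.0701]
tcp_rot: [[0.001, 1.0, -0.0], [1.0, -0.001, -0.0], [-0.0, -0.0, -1.0]]
ft_force: [-0.0, -0.5, -0.5]
opening: 0.306
grip_force: 59.1
```

>>> drive_tool(
  series=[
    {"xyz": [0,0,0.001],"rot": [0,0,0],"jaw": 0.018},
    {"xyz": [0,0,0],"rot": [0,0,0],"jaw": 0.018},
  ],
)

```text
time: 23.35
tool_pos: [0.6374, 0.2884, 0.0697]
tcp_rot: [[0.001, 1.0, 0.0], [1.0, -0.001, 0.0], [0.0, 0.0, -1.0]]
ft_force: [-1.3, 0.4, 1.9]
opening: 0.31
grip_force: 59.2
```

>>> drive_tool(
  series=[
    {"xyz": [0,0,0.001],"rot": [0,0,0],"jaw": 0.018},
    {"xyz": [0,0,0],"rot": [0,0,0],"jaw": 0.018},
  ],
)

```text
time: 23.55
tool_pos: [0.6374, 0.2884, 0.0696]
tcp_rot: [[0.001, 1.0, 0.0], [1.0, -0.001, -0.0], [-0.0, 0.0, -1.0]]
ft_force: [-3.0, -1.2, 7.0]
opening: 0.31
grip_force: 59.7
```

>>> drive_tool(
  series=[
    {"xyz": [0,0,-0.001],"rot": [0,0,0],"jaw": 0.029},
    {"xyz": [0,0,0],"rot": [0,0,0],"jaw": 0.035},
    {"xyz": [0,0,0],"rot": [0,0,0],"jaw": 0.045},
    {"xyz": [0,0,0],"rot": [0,0,0],"jaw": 0.06},
    {"xyz": [0,0,0],"rot": [0,0,0],"jaw": 0.06},
    {"xyz": [0,0,-0.01],"rot": [0,0,0],"jaw": 0.06},
    {"xyz": [0,0,-0.03],"rot": [0,0,0],"jaw": 0.06},
    {"xyz": [0,0,-0.04],"rot": [0,0,0],"jaw": 0.06},
  ],
)

```text
time: 24.35
tool_pos: [0.6358, 0.2879, 0.1482]
tcp_rot: [[0.001, 1.0, -0.005], [1.0, -0.001, -0.001], [-0.001, -0.005, -1.0]]
ft_force: [1.4, 0.1, -0.3]
opening: 0.701
grip_force: 0.0
```

>>> drive_tool(
  series=[
    {"xyz": [0,0,-0.04],"rot": [0,0,0],"jaw": 0.06},
    {"xyz": [0,0,-0.04],"rot": [0,0,0],"jaw": 0.06},
    {"xyz": [0.03,-0.01,0],"rot": [0,0,0],"jaw": 0.06},
    {"xyz": [0.04,-0.02,0],"rot": [0,0,0],"jaw": 0.06},
    {"xyz": [0.04,-0.02,0],"rot": [0,0,0],"jaw": 0.06},
    {"xyz": [0.04,-0.02,0],"rot": [0,0,0],"jaw": 0.06},
    {"xyz": [0.03,-0.02,0],"rot": [0,0,0],"jaw": 0.06},
    {"xyz": [0,0,0],"rot": [0,0,0],"jaw": 0.06},
  ],
)

```text
time: 25.15
tool_pos: [0.5445, 0.4722, 0.2301]
tcp_rot: [[-0.004, 1.0, -0.0], [1.0, 0.004, 0.001], [0.001, -0.0, -1.0]]
ft_force: [-0.6, -0.0, 0.0]
opening: 0.703
grip_force: 0.0
```

```bash
python3 - <<'E'
from h import *
t=capture("top");s=capture("scene")
a=t["pixels"][120:290,110:310];b=s["pixels"][100:270,180:330]
cv2.imwrite("pics/p5.png",cv2.resize(np.hstack([a,b])[:,:,::-1],None,fx=2.25,fy=2.25,interpolation=3))
for n,lo,hi,bx,z,w in(("big",0,8,(165,140,210,200),.131,(.63,.2003)),("little",45,95,(210,150,245,200),.101,(.6233,.1128)),("tube",6,22,(130,140,170,200),.123,(.6367,.288))):
    try: print(n,ray(t,cv2.minEnclosingCircle(cap(t,lo,hi,bx))[0],z).round(4),w)
    except Exception as e: print(n,e)
E
```

```text
big [0.6281 0.2004 0.131 ] (0.63, 0.2003)
little [0.622  0.1125 0.101 ] (0.6233, 0.1128)
tube [0.6348 0.2868 0.123 ] (0.6367, 0.288)
```

View pics/p5.png

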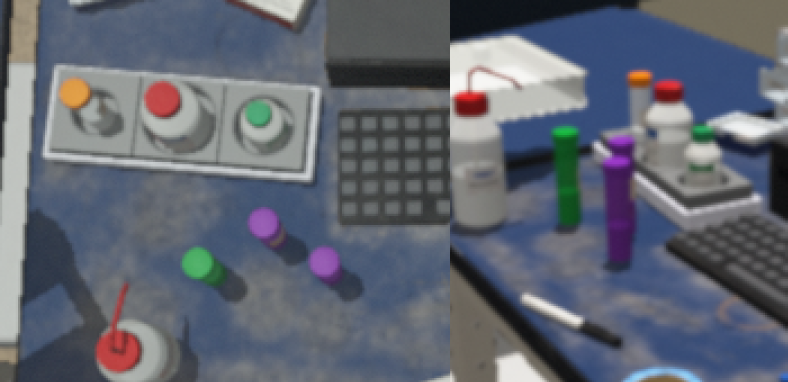

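All three stand upright, centred in their wells with their tops at the expected heights. The other things are where they were, and the arm is clear.

```bash
python3 -c "
from station import arm
print(arm.job_done())"
```

```text
the job is handed in; nothing more can be done
None
```

The job is handed in at about 25 s: the larger bottle, the smaller bottle and the tube, in that order, were each lowered until they touched the floor of the widest, middle and narrowest well; the wash bottle and the vial were never touched.

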